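Seat the bat on the turntable's pins

ROBOT

A 7-joint arm with a two-finger parallel gripper is mounted at the origin on the work surface. World frame = base frame: x ahead of the robot, y to its left, z up, the work surface at z = 0. Lengths are in m, angles in degrees, forces in N, time in s.
With the tool pointing down it reaches from about 0.425 to 0.875 m from the base axis. Payload 4.7 kg.
Tool frame: the origin (TCP) lies at the very end of the fingers, on their centre line; the grasp point (between the pads) lies 19 mm behind it (env.grasp_offset is the distance from the TCP to the grasp point, in m); z points along the fingers, y is the line along which they close (so a half turn about z gives the same grasp; the last joint's range is limited). The gripper opens to 87 mm and grips with 3 to 60 N. Pads are 19 mm wide; open, the fingers measure 117 mm over their backs; the gripper's body (75 mm by 190 mm) begins 51 mm behind the grasp point.
Start: joints at [-70.182, 18.392, -4.016, 83.108, 1.295, 78.541, -3.26], TCP at [0.212, 0.615, 0.223] pointing down, gripper open.
Joint ranges: [-163.93, 163.93], [-17.29, 119.83], [-79.2, 71.16], [3.27, 140.29], [-89.18, 269.18], [5.43, 117.66], [-154.24, 154.24]. Speed limits (degrees/s): [147.25, 147.25, 180, 180, 180, 180, 180].

INTERFACE

Orientations are given as [roll, pitch, yaw] about the fixed x, y, z axes, in that order (R = Rz(yaw) Ry(pitch) Rx(roll)).
In Python, from cell import env gives the robot as it stands. The module is installed in compiled form; this text tells all that it offers.
- The arm moves only by the tool drive_tool, never from a script. Its argument "moves" is one flat list of numbers, 5 for each row, row after row: the shift along the tool's x, y, z in units of 40 mm (1.0 is 40 mm), then the turn about the tool's z in units of 10 degrees (1.0 is 10 degrees), then the finger opening in mm, from 0 to 87. A call has 1 to 5 rows; each row is the pose to reach, as a shift and turn from the pose commanded when the call began, along the tool's axes at that moment; what a row does not reach only later rows make up. A row lasts 1/8 s, in which the tool goes at most 62.5 mm and 10.7 degrees, less where a joint would pass 70% of its speed; a pose out of reach is approached as far as the arm can. A call with a gripper value outside its range is refused whole. The fingers move at their own pace and stop on an object; "squeeze" is the grip in N (left out, the last holds). Time passes only in rows, so rows that repeat a pose let the fingers close. It gives the time, the measured TCP pose, the force, the opening and the grip force at its end, in the units of the state.
- env.get_obs(): the state, without advancing time (a new reading comes with each control period).
- env.read_camera(name): name is "scene" or "side" or "wrist"; returns (picture, depth): 480x640x3 uint8, red, green, blue; 480x640 float32, m along the optical axis (not along the pixel's ray), 0 where there is no reading.
- env.camera_model(name): a dict with "K" (3x3 intrinsics, pixels), "rvec" (rotation vector, rad) and "tvec" (3), from world to camera coordinates, as OpenCV has them; the wrist camera has in their place "tool_from_camera" (4x4, takes a point from camera to tool coordinates, whose origin is the TCP and whose axes are the flange's). Camera axes: x right, y down, z forward; pixel columns grow to the right and rows downward; lengths in m; the calibration is good to about 2 mm. A picture is of the moment at which its call begins: read the wrist's pose just before it. camera_model takes no time and is no camera call.
- env.sign_off(): hands the job in; it is judged then, once.
The state is a dict: "time_s": time; "qpos": joint angles; "joint_velocities": joint speeds; "effort": joint torques, N m; "tool_pos": TCP position; "tool_rot": TCP orientation; "force": force on the tool from outside, world axes, zero at the start; "wrist_torque": the same for the moment, N m; "grip_width": finger opening in m; "grasp_force": force on a finger pad.
Only numpy, scipy, OpenCV 4.12 (cv2) and the standard library are available. Lean on these libraries where they do the work, as an engineer would, in place of code of your own. Each camera call takes 0.05 s, during which the arm holds its last target. There are 200 camera calls.

TASK

The plywood bat with the freshly painted dish is lying askew on top of the turntable's two locating pins. Nudge the bat sideways with your fingertips until both of its holes drop over the two pins and it lies flat on the turntable, then move away. Do not lift or tip up the bat, do not touch the dish (its paint is wet), and leave the jar, the mug and the brush tin where they stand.

Things in the scene. Friction and masses are not known exactly. Their poses are not given: they have to be found in the camera images.
- wheel: Green decorating turntable, locked and fixed. Origin on its axis at table level, z up. Round head of 250 mm diameter and 15 mm thick, its flat top 60 mm above the origin, on a narrower foot. The two pins stand on its y axis. Two small lugs (14 mm wide) jut 18 mm out of the head's rim on that same y axis, so they show the line of the pins, which the bat hides at the start.
- pin_a (a point): Tip of a steel locating pin, at x = 0, y = +62 mm, z = 68 mm of the turntable's frame: 10 mm diameter, 8 mm tall above the head, the upper 4 mm tapering to a 5 mm wide tip.
- pin_b (a point): Tip of a steel locating pin, at x = 0, y = -62 mm, z = 68 mm of the turntable's frame: 10 mm diameter, 8 mm tall above the head, the upper 4 mm tapering to a 5 mm wide tip.
- bat: Loose plywood board, 150 mm along its x, 170 mm along its y, 15 mm thick, 0.28 to 0.5 kg, the dish stuck on its centre. Origin at the centre of its underside, z up. Two through holes of 14 mm diameter at x = 0, y = +62 and -62 mm of this frame. Seated, its origin is 60 mm above the turntable's origin and its axes are parallel to the turntable's.
- bat_edge (a point): The bat's -x edge: middle of that side face, 7.5 mm above the underside. At the start the bat lies on the pin tips, shifted 18 to 42 mm towards the turntable's -x side, up to 12 mm along its y and turned up to 0.15 rad from it, and leans about 5 degrees with this edge down on the head.
- dish: White bowl, 72 mm wide at the rim, 28 mm high, stuck on the centre of the bat's top face; origin at the centre of its underside. Not to be touched.
- jar: Yellow glaze jar, 66 mm diameter, 75 mm high, upright on the table; origin at the centre of its underside. Not part of the work.
- mug: White mug, 72 mm diameter, 75 mm high, upright on the table; origin at the centre of its underside. Not part of the work.
- brushes: Green tin of brushes, 64 mm diameter, tin 90 mm and brushes up to 200 mm high, upright on the table; origin at the centre of its underside. Not part of the work.

How it is judged:
By the outcome, as a careful person would: the job done as asked, in the order asked, and still so for the second after the job is handed in, with the robot touching nothing.
It also fails if it takes over 67 s, if anything falls off the work surface, if the arm or the gripper's body presses on something with over 40 N, if the wrist force passes 120 N, or if a joint passes its speed limit or range.

## Working session

There is one attempt and no reset: what is moved stays moved. The work goes in short steps, Python scripts to look and compute and a tool call to move; the robot and the scene stay as the last step left them, time stands still between calls to the robot, and variables do not carry over. Pictures are saved under pics/ and viewed, at most 10 in all, crops included, and the job is handed in when it is done.

Besides the shell and the picture viewer there is one more tool, called as name(argument=value, ...), one argument or row to a line, values as JSON. drive_tool: Moves the arm, as the interface text tells. Its arguments: {"type":"object","properties":{"moves":{"type":"array","items":{"type":"number"}},"squeeze":{"type":"number"}},"required":["moves"]}

```bash
mkdir -p pics
cat > h.py <<'E'
import numpy as np, cv2
from cell import env
def cap(n):
    p,d=env.read_camera(n); cv2.imwrite(f'pics/{n}_{int(env.get_obs()["time_s"]*1000)}.png',p[:,:,::-1]); np.savez(f'{n}.npz',p=p,d=d); return p,d
def cloud(n,d):
    m=env.camera_model(n);K=np.array(m['K']);R=cv2.Rodrigues(np.array(m['rvec'],float))[0];t=np.array(m['tvec']).ravel()
    v,u=np.mgrid[:480,:640]; c=np.stack([(u-K[0,2])/K[0,0]*d,(v-K[1,2])/K[1,1]*d,d],-1)
    w=(c-t)@R; w[d==0]=np.nan; return w
E
python3 - <<'E'
from h import *
o=env.get_obs();print(o['tool_pos'],o['tool_rot'])
a=[]
for n in('scene','side'):
    p,d=cap(n);a.append(p);w=cloud(n,d);np.save(n+'w.npy',w);m=env.camera_model(n);print(n,m)
    cv2.imwrite(f'pics/{n}0.png',p[:,:,::-1])
E
```

```text
[0.21159033 0.6140152  0.22145669] [-1.79890473e+02  5.27045467e-03  1.60992076e+02]
scene {'K': array([[483.18975645,   0.        , 318.33708184],
       [  0.        , 483.18975645, 240.49777682],
       [  0.        ,   0.        ,   1.        ]]), 'rvec': array([ 2.12257857,  0.61693266, -0.31904194]), 'tvec': array([-0.47450583, -0.10192865,  1.41233817])}
side {'K': array([[491.37105209,   0.        , 318.70713392],
       [  0.        , 491.37105209, 230.45334482],
       [  0.        ,   0.        ,   1.        ]]), 'rvec': array([-0.01812325, -2.92920164,  1.09564862]), 'tvec': array([0.55602467, 0.04005673, 1.21481043])}
```

View pics/scene0.png

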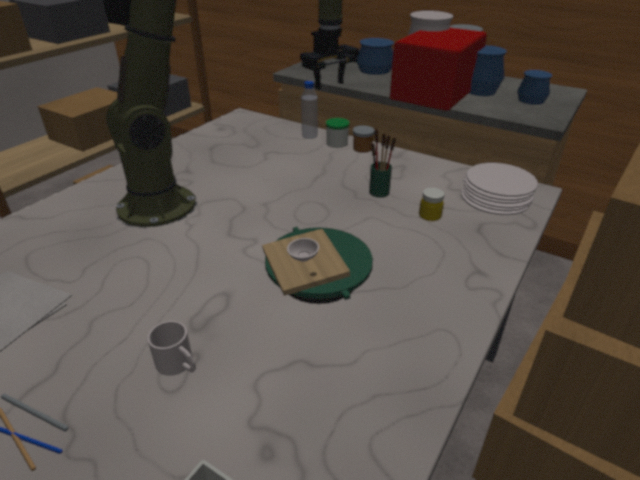

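View pics/side0.png

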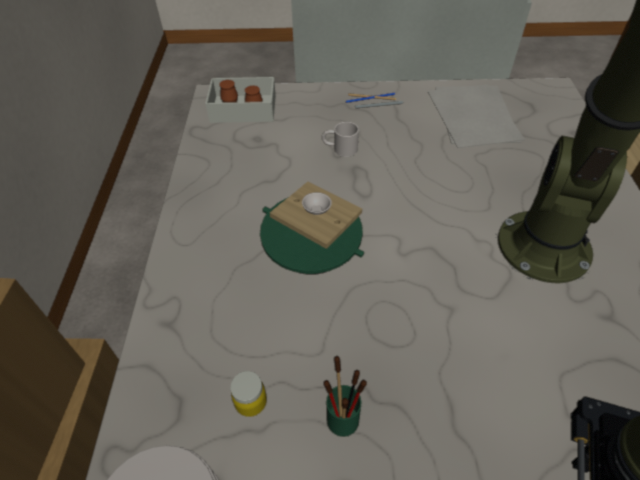

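The scene view shows the bat on the green head, with lugs at about (296,231) and (346,293). In the side view the lugs are at (266,210) and (361,253), the bat is shifted to the mug's side, and the mug is at (345,138).

```bash
cat > meas.py <<'E'
from h import *
from scipy.optimize import least_squares
def proj(n,P):
    m=env.camera_model(n); return cv2.projectPoints(np.array(P,float).reshape(-1,1,3),np.array(m['rvec'],float),np.array(m['tvec'],float),np.array(m['K']),None)[0][:,0]
def masks(p):
    h=cv2.cvtColor(p,cv2.COLOR_RGB2HSV);H,S,V=[h[...,i].astype(int) for i in range(3)]
    return (H>60)&(H<95)&(S>90), (H>8)&(H<28)&(S>60)
def clean(m):
    k,l,s,_=cv2.connectedComponentsWithStats(m.astype(np.uint8)); return l==1+s[1:,4].argmax()
def measure(imgs, c0=None):
    for n,(p,d) in imgs.items():
        w=cloud(n,d);g,b=masks(p)
        reg=(np.hypot(w[...,0]-c0[0],w[...,1]-c0[1])<.17)&(w[...,2]>.03)
        g=clean(g&reg);b=clean(b&reg)
        G=w[g&(abs(w[...,2]-.06)<.012)];B=w[b]
        r=least_squares(lambda q:0,[0]) if 0 else None
        print(n,'green n',len(G),'z',np.median(G[:,2]))
        # head circle: outer hull points
        hull=cv2.convexHull(G[:,:2].astype(np.float32))[:,0]
        f=least_squares(lambda q:np.hypot(*(hull-q).T)-.125,c0,loss='soft_l1',f_scale=.002)
        q=f.x; rr=np.hypot(*(G[:,:2]-q).T); L=G[rr>.130]; print(' centre',q,'lugs',len(L))
        an=np.degrees(np.arctan2(*(L[:,:2]-q).T[::-1])); 
        a2=np.radians(an*2);print(' lug axis deg mod180',np.degrees(np.arctan2(np.sin(a2).mean(),np.cos(a2).mean()))/2, np.percentile(an,[5,30,70,95]).round(1))
        # bat plane (top)
        A=np.c_[B[:,:2],np.ones(len(B))];s=np.ones(len(B),bool)
        for _ in range(6):
            x=np.linalg.lstsq(A[s],B[s,2],rcond=None)[0];e=B[:,2]-A@x;s=abs(e)<.004
        T=B[s];rect=cv2.minAreaRect(T[:,:2].astype(np.float32))
        print(' bat n',s.sum(),'rect',rect,'slope deg',np.degrees(np.arctan(x[:2])),'z at centre',x@[*rect[0],1],'\n',cv2.boxPoints(rect).round(4).tolist())
E
python3 - <<'E'
from meas import *
im={n:(lambda z:(z['p'],z['d']))(np.load(n+'.npz')) for n in('scene','side')}
w=np.load('scenew.npy');print(w[265,355],w[285,310]); w2=np.load('sidew.npy');print(w2[255,310],w2[130,348],w2[395,247],w2[415,343])
measure(im,w[265,350,:2])
E
```

```text
[0.65957898 0.00156962 0.05824555] [ 0.62099023 -0.12456618  0.07308426]
[0.57547302 0.06373138 0.06205246] [ 0.4659271  -0.41731038  0.04662443] [0.68934836 0.39755535 0.07273542] [0.51421686 0.43873615 0.07865406]
scene green n 1783 z 0.05900879484884133
 centre [ 0.57462486 -0.02465607] lugs 22
 lug axis deg mod180 -30.674392155235672 [-32.7 -31.8 -29.8 -28.3]
 bat n 2434 rect ((0.5614631175994873, -0.05728384852409363), (0.1493300199508667, 0.17604202032089233), 51.974857330322266) slope deg [1.92780415 3.32799514] z at centre 0.07953914514828556 
 [[0.44609999656677246, -0.061900001019239426], [0.5848000049591064, -0.17030000686645508], [0.676800012588501, -0.05270000174641609], [0.538100004196167, 0.055799998342990875]]
side green n 2831 z 0.060294542783276985
 centre [ 0.58004093 -0.02174752] lugs 9
 lug axis deg mod180 -59.84135460351496 [-32.1 105.2 114.1 121.6]
 bat n 2183 rect ((0.5615600943565369, -0.05751654505729675), (0.15069401264190674, 0.17140895128250122), 53.061973571777344) slope deg [1.99277905 3.15453482] z at centre 0.08078328718668083 
 [[0.44780001044273376, -0.06620000302791595], [0.5848000049591064, -0.16920000314712524], [0.6753000020980835, -0.04879999905824661], [0.5382999777793884, 0.05420000106096268]]
```

```bash
cat > fit.py <<'E'
from meas import *
from scipy.optimize import minimize
SS=4
def fill(n,polys):
    im=np.zeros((480*SS,640*SS),np.uint8)
    for P in polys:
        q=proj(n,P); h=cv2.convexHull(((q+.5)*SS).astype(np.float32)).astype(np.int32); cv2.fillConvexPoly(im,h,255)
    return cv2.resize(im,(640,480),interpolation=cv2.INTER_AREA)/255.
t=np.linspace(0,2*np.pi,90)
def wheelP(q):
    c,s=np.cos(q[2]),np.sin(q[2]);R=np.array([[c,-s],[s,c]])
    out=[]
    for xy in [np.c_[.125*np.cos(t),.125*np.sin(t)]]+[np.array([[-.007,k*.10],[.007,k*.10],[.007,k*.143],[-.007,k*.143]]) for k in(1,-1)]:
        X=xy@R.T+q[:2]; out.append(np.r_[np.c_[X,np.full(len(X),.06)],np.c_[X,np.full(len(X),.045)]])
    return out
def batP(q,sl,zc): # q: centre of top face xy, yaw ; sl: plane slopes ; zc top height there
    nz=np.array([-sl[0],-sl[1],1]);nz/=np.linalg.norm(nz)
    x=np.array([np.cos(q[2]),np.sin(q[2]),0]);x-=nz*(x@nz);x/=np.linalg.norm(x);y=np.cross(nz,x)
    C=np.array([*q[:2],zc]); return [np.array([C+a*.075*x+b*.085*y-k*.015*nz for a in(1,-1) for b in(1,-1) for k in(0,1)])],C-.015*nz,x,y
def run(c0=(.577,-.023),yaw0=np.radians(60),wheel=None,cams=('scene','side'),fresh=True):
    res=[]
    for n in cams:
        p,d=cap(n) if fresh else (lambda z:(z['p'],z['d']))(np.load(n+'.npz'))
        w=cloud(n,d);g,b=masks(p)
        reg=(np.hypot(w[...,0]-c0[0],w[...,1]-c0[1])<.17)&(w[...,2]>.03)
        g=clean(g&reg);b=clean(b&reg);B=w[b]
        A=np.c_[B[:,:2],np.ones(len(B))];s=np.ones(len(B),bool)
        for _ in range(6):
            x=np.linalg.lstsq(A[s],B[s,2],rcond=None)[0];s=abs(B[:,2]-A@x)<.004
        bh=np.zeros((480,640),np.uint8);v,u=np.nonzero(b);cv2.fillConvexPoly(bh,cv2.convexHull(np.c_[u,v].astype(np.int32)),1)
        fat=cv2.dilate(bh,np.ones((5,5)))>0
        sc=lambda q:np.array([q[0]*.01,q[1]*.01,q[2]*.05])
        opt=lambda f,i:(lambda r:(i+sc(r.x),r.fun))(minimize(lambda q:f(i+sc(q)),[0,0,0],method='Nelder-Mead',options=dict(initial_simplex=[[0,0,0],[1,0,0],[0,1,0],[0,0,1.]],xatol=.005,fatol=.2)))
        near=cv2.dilate((g|fat).astype(np.uint8),np.ones((25,25)))>0
        W,fw=opt(lambda q:np.abs(fill(n,wheelP(q))-g)[near&~fat].sum(),np.array([*c0,yaw0]))
        cb=np.mean(cv2.boxPoints(cv2.minAreaRect(B[s][:,:2].astype(np.float32))),0)
        Q,fb=opt(lambda q:np.abs(fill(n,batP(q,x[:2],x@[q[0],q[1],1])[0])-bh)[near].sum(),np.array([*cb,yaw0-.1]))
        _,O,bx,by=batP(Q,x[:2],x@[Q[0],Q[1],1])
        c,s_=np.cos(W[2]),np.sin(W[2]);dd=O[:2]-W[:2]
        rel=np.array([c*dd[0]+s_*dd[1],-s_*dd[0]+c*dd[1]])*1e3
        print(n,'W',W[:2].round(4),np.degrees(W[2]).round(2),round(fw,1),'| bat O',O.round(4),'yaw',np.degrees(Q[2]).round(2),round(fb,1),'| rel mm',rel.round(1),'dyaw',np.degrees(Q[2]-W[2]).round(2),'tilt',np.degrees(np.arctan(x[:2]@[c,s_])).round(2),np.degrees(np.arctan(x[:2]@[-s_,c])).round(2),'ztop',(x@[Q[0],Q[1],1]).round(4))
E
python3 -c "
from fit import *
run(fresh=False)"
```

```text
scene W [ 0.5687 -0.0187] 60.98 504.1 | bat O [ 0.5611 -0.0567  0.0645] yaw 52.8 99.5 | rel mm [-37.  -11.8] dyaw -8.18 tilt 3.88 -0.1 ztop 0.0795
side W [ 0.5724 -0.0249] 57.55 236.0 | bat O [ 0.5618 -0.0602  0.0656] yaw 53.25 62.9 | rel mm [-35.5 -10. ] dyaw -4.3 tilt 3.79 0.0 ztop 0.0805
```

```bash
sed -i 's/g=clean(g&reg);b=clean(b&reg);B=w\[b\]/g=clean(g\&reg\&(w[...,2]>.05));b=clean(b\&reg);B=w[b]/; s/out.append(np.r_.*$/out.append(np.c_[X,np.full(len(X),.06)])/' fit.py
cat >> fit.py <<'E'
        if not fresh:
            o=(p[:,:,::-1]*1.5).clip(0,255).astype(np.uint8);u,v=proj(n,[[*W[:2],.06]])[0].astype(int)
            o[...,2][g]=255
            o=cv2.resize(o[v-60:v+60,u-80:u+80],(640,480),interpolation=cv2.INTER_NEAREST)
            for P in wheelP(W)+batP(Q,x[:2],x@[Q[0],Q[1],1])[0]:
                h=cv2.convexHull(((proj(n,P)-[u-80,v-60]+.5)*4).astype(np.float32)).astype(int);cv2.polylines(o,[h],True,(255,255,0))
            res.append(o)
    if res: cv2.imwrite('pics/ov.png',cv2.resize(np.vstack(res),(450,600)) if 0 else np.hstack([cv2.resize(r,(400,300)) for r in res]))
E
python3 -c "
from fit import *
run(fresh=False)"
```

```text
scene W [ 0.576  -0.0272] 59.45 249.3 | bat O [ 0.5611 -0.0567  0.0645] yaw 52.8 99.5 | rel mm [-33.   -2.1] dyaw -6.65 tilt 3.88 0.01 ztop 0.0795
side W [ 0.5733 -0.0144] 57.7 188.4 | bat O [ 0.5618 -0.0602  0.0656] yaw 53.25 62.9 | rel mm [-44.9 -14.8] dyaw -4.45 tilt 3.79 -0.01 ztop 0.0805
```

View pics/ov.png

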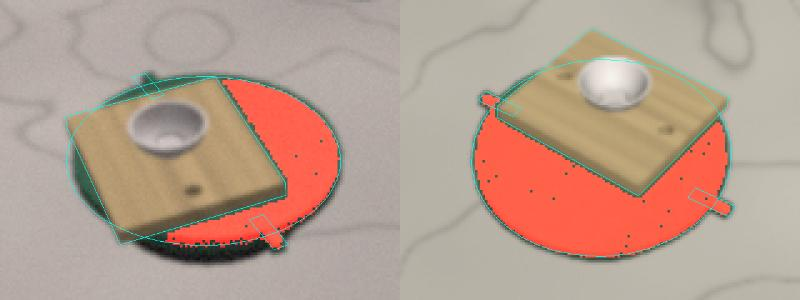

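```bash
sed -i 's/g=clean(g&reg&(w\[...,2\]>.05))/g=cv2.medianBlur((g\&reg\&(w[...,2]>.052)).astype(np.uint8),3)>0/' fit.py
sed -i 's/S>90)/S>70)/' meas.py
python3 -c "
from fit import *
run(fresh=False)"; sed -i 's/(400,300)) for r/(400,300),interpolation=cv2.INTER_AREA) for r/' fit.py
```

```text
scene W [ 0.5765 -0.0257] 58.4 147.9 | bat O [ 0.5611 -0.0567  0.0645] yaw 52.8 99.5 | rel mm [-34.5  -3.1] dyaw -5.6 tilt 3.88 0.08 ztop 0.0795
side W [ 0.5732 -0.0151] 58.69 151.3 | bat O [ 0.5618 -0.0602  0.0656] yaw 53.25 62.9 | rel mm [-44.5 -13.7] dyaw -5.44 tilt 3.79 -0.07 ztop 0.0805
```

View pics/ov.png

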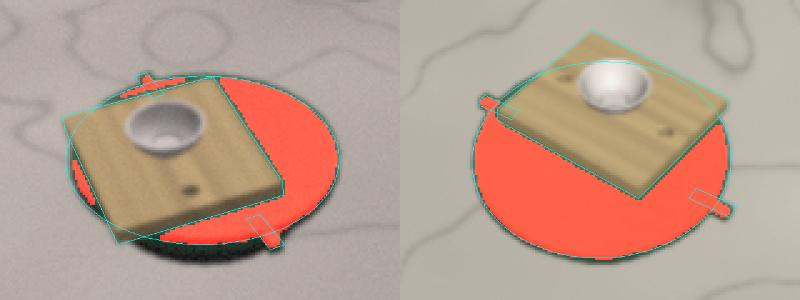

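```bash
sed -i 's/w\[...,2\]>.052/w[...,2]>.046/; s/out.append(np.c_\[X,np.full(len(X),.06)\])/out.append(np.r_[np.c_[X,np.full(len(X),.06)],np.c_[X,np.full(len(X),.046)]])/' fit.py
python3 - <<'E'
from fit import *
run(fresh=False)
# lugs: unproject hand-seen lug ends onto z=.06
for n in('scene','side'):
    z=np.load(n+'.npz');w=cloud(n,z['d']);g,_=masks(z['p']);W=np.array([.576,-.0245])
    r=np.hypot(w[...,0]-W[0],w[...,1]-W[1]);a=np.degrees(np.arctan2(w[...,1]-W[1],w[...,0]-W[0]))
    for c in(150,-30):
        m=g&(r>.131)&(r<.15)&(abs(a-c)<12)&(w[...,2]>.05);print(n,c,m.sum(),w[m].mean(0).round(4))
E
```

```text
scene W [ 0.57   -0.0192] 59.38 338.2 | bat O [ 0.5611 -0.0567  0.0645] yaw 52.8 99.5 | rel mm [-36.9 -11.4] dyaw -6.58 tilt 3.88 0.01 ztop 0.0795
side W [ 0.5725 -0.0237] 57.86 197.1 | bat O [ 0.5618 -0.0602  0.0656] yaw 53.25 62.9 | rel mm [-36.6 -10.3] dyaw -4.61 tilt 3.79 -0.02 ztop 0.0805
scene 150 10 [0.462  0.0499 0.0569]
scene -30 20 [ 0.6918 -0.0944  0.056 ]
side 150 31 [0.4617 0.0547 0.057 ]
side -30 8 [ 0.6919 -0.0893  0.0582]
```

View pics/ov.png

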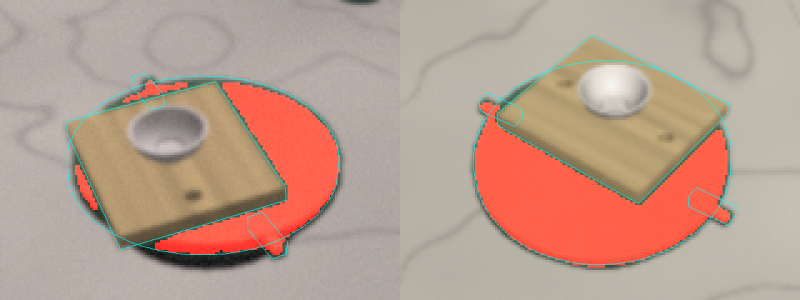

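The bat outline fits well in both views and the lugs give the wheel axis. The wheel is at about (0.577, -0.020) with yaw 58°. The bat is offset about -40 mm in x and -6 mm in y, turned -5°. Moving above the -x side.

drive_tool(
  moves=[-2.6,-3.1,-1,2,0,-5.2,-6.2,-2,4,0,-7.8,-9.2,-2,6,0,-10.4,-12.3,-2,8,0,-13,-15.4,-2,10.3,0],
)

```text
time_s: 0.72
tool_pos: [0.3234, 0.3253, 0.2708]
tool_rot: [180.0, -0.0, 106.9]
force: [0.9, -0.9, -0.0]
grip_width: 0.0447
grasp_force: 0.0
```

drive_tool(
  moves=[-3,0.2,-0.7,1.2,0,-6,0.4,-0.7,2.4,0,-9,0.7,-0.7,3.6,0,-12.4,0.9,-0.7,4.9,0,-12.4,0.9,-0.7,4.9,0],
)

```text
time_s: 1.35
tool_pos: [0.4365, 0.0362, 0.2947]
tool_rot: [180.0, -0.0, 58.0]
force: [0.9, 0.4, 0.9]
grip_width: 0.0015
grasp_force: 0.0
```

drive_tool(
  moves=[-2.8,3.7,0,0,87,-2.8,3.7,0,0,87,-2.8,3.7,0,0,87,-2.8,3.7,0,0,87,-2.8,3.7,0,0,87],
)

```text
time_s: 1.98
tool_pos: [0.503, -0.1342, 0.2942]
tool_rot: [-179.9, 0.0, 58.3]
force: [0.2, 0.5, -0.4]
grip_width: 0.0438
grasp_force: 0.0
```

Run:
```python
from h import *
o=env.get_obs();print(o['tool_pos'],o['tool_rot']);print(env.camera_model('wrist'))
p,d=cap('wrist');cv2.imwrite('pics/w1.png',p[:,:,::-1])
```

```text
[ 0.50300584 -0.13420074  0.29418183] [-1.79926028e+02  1.11044018e-02  5.82749412e+01]
{'K': array([[380.45800063,   0.        , 317.73734623],
       [  0.        , 380.45800063, 238.41860887],
       [  0.        ,   0.        ,   1.        ]]), 'tool_from_camera': array([[-7.60286920e-04, -9.66551522e-01, -2.56471397e-01,
         7.01798260e-02],
       [ 9.99999702e-01, -7.00680972e-04, -3.23788285e-04,
        -5.42326814e-04],
       [ 1.33253432e-04, -2.56471567e-01,  9.66551767e-01,
        -1.60631604e-01],
       [ 0.00000000e+00,  0.00000000e+00,  0.00000000e+00,
         1.00000000e+00]])}
```

View pics/w1.png

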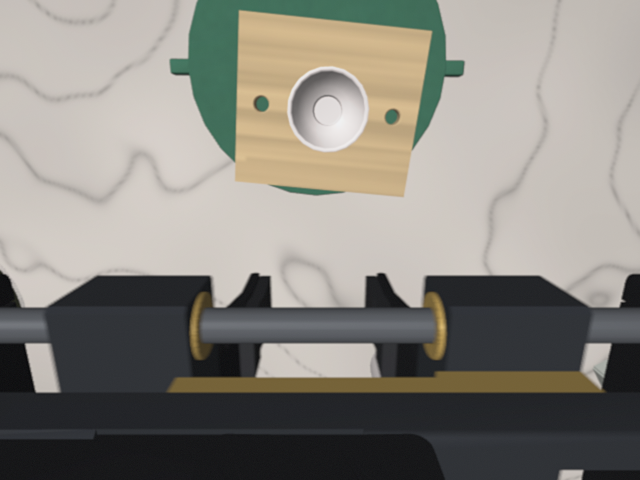

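The wrist view is clear: lugs at (180,66) and (454,68), holes at (261,103) and (392,116), bat near edge from (236,181) to (404,195).

```bash
cat > wr.py <<'E'
from meas import *
from scipy.spatial.transform import Rotation as Ro
def wr(name=None):
    o=env.get_obs();p,d=env.read_camera('wrist');m=env.camera_model('wrist');K=np.array(m['K'])
    if name: cv2.imwrite(f'pics/{name}.png',p[:,:,::-1])
    T=np.eye(4);T[:3,:3]=Ro.from_euler('xyz',o['tool_rot'],degrees=True).as_matrix();T[:3,3]=o['tool_pos'];T=T@m['tool_from_camera']
    v,u=np.mgrid[:480,:640];c=np.stack([(u-K[0,2])/K[0,0],(v-K[1,2])/K[1,1],np.ones((480,640))],-1)
    ray=c@T[:3,:3].T
    w=T[:3,3]+ray*d[...,None];w[d==0]=np.nan
    on=lambda uv,z:(T[:3,3]+(lambda r:r*(z-T[2,3])/r[2])(T[:3,:3]@np.array([(uv[0]-K[0,2])/K[0,0],(uv[1]-K[1,2])/K[1,1],1])))
    g,b=masks(p);near=np.hypot(w[...,0]-.577,w[...,1]+.02)<.2
    b=clean(b&near);bh=np.zeros((480,640),np.uint8);vv,uu=np.nonzero(b)
    cv2.fillConvexPoly(bh,cv2.convexHull(np.c_[uu,vv].astype(np.int32)),1)
    B=w[b];B=B[np.isfinite(B[:,2])];A=np.c_[B[:,:2],np.ones(len(B))];s=np.ones(len(B),bool)
    for _ in range(6):
        x=np.linalg.lstsq(A[s],B[s,2],rcond=None)[0];s=abs(B[:,2]-A@x)<.004
    # lugs
    an=np.degrees(np.arctan2(w[...,1]+.02,w[...,0]-.577));r=np.hypot(w[...,0]-.577,w[...,1]+.02)
    L=[]
    lug=((g&(r>.128)&(r<.16)&(w[...,2]>.045)).astype(np.uint8));k,l,st,ce=cv2.connectedComponentsWithStats(lug)
    idx=1+np.argsort(-st[1:,4])[:2]
    L=sorted([on(ce[i],.060) for i in idx],key=lambda q:q[0]);print('lugs px',ce[idx].round(1).tolist(),st[idx,4],np.round(L,4).tolist())
    # holes
    ho=((bh>0)&~b).astype(np.uint8);ho=cv2.morphologyEx(ho,cv2.MORPH_OPEN,np.ones((3,3)));k,l,st,ce=cv2.connectedComponentsWithStats(ho)
    H=[]
    for i in range(1,k):
        if 60<st[i,4]<500:
            q=on(ce[i],.0765)
            q=on(ce[i],x@[q[0],q[1],1])
            if abs(st[i,2]-st[i,3])<8:H.append(q);print(' hole',ce[i].round(1),st[i].tolist(),q.round(4),'d',np.round(np.linalg.norm(q[:2]-w[b][:,:2].mean(0)),3))
    a,c_=L;W=(a+c_)/2;ya=(a-c_)[:2];yaw=np.arctan2(ya[1],ya[0])-np.pi/2
    R=np.array([[np.cos(yaw),np.sin(yaw)],[-np.sin(yaw),np.cos(yaw)]])
    print('wheel',W[:2].round(4),np.degrees(yaw).round(2),'lug dist',np.linalg.norm(a-c_).round(4),'plane slope in wheel x,y deg',np.degrees(np.arctan(R@x[:2])).round(2))
    if len(H)==2:
        H.sort(key=lambda q:q[0]);h1,h2=H;M=(h1+h2)/2;e=R@(h1-h2)[:2]
        nrm=np.array([-x[0],-x[1],1]);nrm/=np.linalg.norm(nrm);O=M-.015*nrm
        print('holes dist',np.linalg.norm(h1-h2).round(4),'bat rel mm',((R@(O-W)[:2])*1e3).round(1),'dyaw',np.degrees(np.arctan2(-e[0],e[1])).round(2),'top z',M[2].round(4))
    print('tool in wheel mm',(R@(np.array(o['tool_pos'])-W)[:2]*1e3).round(1),'z',o['tool_pos'][2],'yaw',o['tool_rot'][2],'F',o['force'],'t',o['time_s'])
E
python3 -c "
from wr import *
wr()"
```

```text
lugs px [[180.5, 66.9], [458.6, 69.4]] [264 121] [[0.4614, 0.0517, 0.06], [0.6874, -0.0904, 0.06]]
 hole [262.5 104.6] [256, 97, 14, 16, 164] [ 0.5109 -0.0208  0.0791] d 0.061
 hole [391.5 117.8] [386, 111, 12, 15, 144] [ 0.6079 -0.0944  0.0783] d 0.062
wheel [ 0.5744 -0.0193] 57.85 lug dist 0.2669 plane slope in wheel x,y deg [3.96 0.  ]
holes dist 0.1219 bat rel mm [-39.3  -7.6] dyaw -5.05 top z 0.0787
tool in wheel mm [-134.5   -0.3] z 0.2942661586169498 yaw 58.37457869637511 F [-0.94819243  0.4441305  -0.10063344] t 2.025
```

```bash
python3 - <<'E'
s=open('wr.py').read()
a=s.index("    an=np.degrees");b=s.index("    # holes")
s=s[:a]+"""    C=np.array([.5755,-.0195])
    for _ in range(5):
        r=np.hypot(w[...,0]-C[0],w[...,1]-C[1]);lug=(g&(r>.130)&(r<.16)&(w[...,2]>.05)).astype(np.uint8);k,l,st,ce=cv2.connectedComponentsWithStats(lug)
        idx=1+np.argsort(-st[1:,4])[:2]
        L=sorted([on(ce[i],.060) for i in idx],key=lambda q:q[0]);C=(L[0]+L[1])[:2]/2
    print('lugs px',ce[idx].round(1).tolist(),st[idx,4],np.round(L,4).tolist())
"""+s[b:]
open('wr.py','w').write(s)
E
python3 -c "
from wr import *
wr()"
```

```text
lugs px [[457.1, 70.1], [177.7, 67.4]] [165 164] [[0.4589, 0.0531, 0.06], [0.6862, -0.0897, 0.06]]
 hole [262.9 105. ] [257, 98, 13, 15, 160] [ 0.511  -0.0208  0.0791] d 0.06
 hole [391.5 118.1] [386, 111, 12, 15, 144] [ 0.6079 -0.0943  0.0783] d 0.062
wheel [ 0.5725 -0.0183] 57.87 lug dist 0.2685 plane slope in wheel x,y deg [3.98 0.01]
holes dist 0.1216 bat rel mm [-39.2  -9.8] dyaw -5.01 top z 0.0787
tool in wheel mm [-134.1   -2.3] z 0.2944313489579212 yaw 58.42726497322648 F [ 0.35845554  0.0830374  -0.14938327] t 2.075
```

drive_tool(
  moves=[-0.4,0.1,1.4,0.05,87,-0.4,0.1,2.8,0.05,87,-0.4,0.1,4.2,0.05,87,-0.4,0.1,5.5,0.05,87,-0.4,0.1,5.7,0.05,87],
)

```text
time_s: 2.75
tool_pos: [0.4954, -0.1486, 0.0638]
tool_rot: [-179.6, 0.2, 57.9]
force: [-1.0, 0.5, 0.4]
grip_width: 0.0869
grasp_force: 0.0
```

drive_tool(
  moves=[0,0,0,0,87,0,0,0,0,87,0,0,0,0,87],
)

```text
time_s: 3.12
tool_pos: [0.4997, -0.1506, 0.0685]
tool_rot: [179.8, -0.1, 57.8]
force: [-0.2, -0.1, 0.3]
grip_width: 0.0869
grasp_force: 0.0
```

drive_tool(
  moves=[0.15,0,0.05,0,87,0.3,0,0.05,0,87,0.45,0,0.05,0,87,0.6,0,0.05,0,87,0.7,0,0.05,0,87],
)

```text
time_s: 3.75
tool_pos: [0.5133, -0.1274, 0.0647]
tool_rot: [180.0, 0.1, 57.7]
force: [-0.6, -3.3, -0.1]
grip_width: 0.0874
grasp_force: 1.3
```

drive_tool(
  moves=[0.08,0,0,0,87,0.16,0,0,0,87,0.24,0,0,0,87,0.32,0,0,0,87,0.4,0,0,0,87],
)

```text
time_s: 4.38
tool_pos: [0.5219, -0.1132, 0.0648]
tool_rot: [180.0, -0.0, 57.8]
force: [-0.4, -3.4, 1.0]
grip_width: 0.0873
grasp_force: 1.4
```

```bash
python3 -c "
from wr import *
wr('w2')"
```

```text
lugs px [[369.2, 293.6], [254.0, 307.0]] [1936   33] [[0.4921, -0.1029, 0.06], [0.5415, -0.1261, 0.06]]
wheel [ 0.5168 -0.1145] 64.86 lug dist 0.0546 plane slope in wheel x,y deg [ 4.77 -0.58]
tool in wheel mm [ 3.4 -4.1] z 0.06477844168461447 yaw 57.77040066180375 F [-0.36590538 -3.39867561  0.99325818] t 4.375
```

View pics/w2.png

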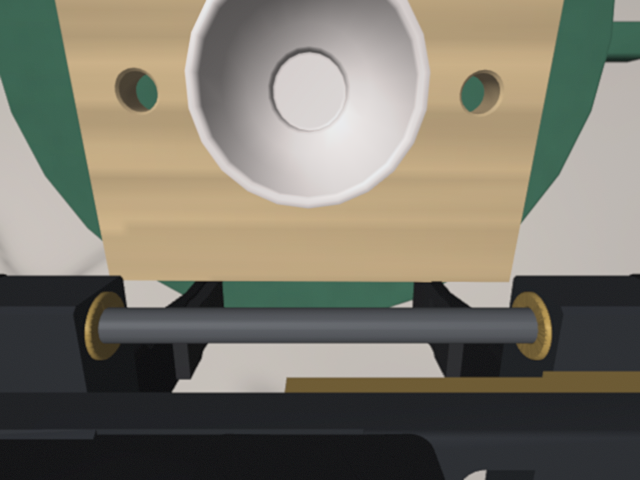

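Edge is now square to the fingers, with the holes level at (136,90) and (481,92). Backing off to re-measure.

drive_tool(
  moves=[-0.4,0,0,0,87,-0.6,0,-1.4,0,87,-0.6,0,-2.8,0,87,-0.6,0,-4.2,0,87,-0.6,0,-5.6,0,87],
)

```text
time_s: 5.05
tool_pos: [0.508, -0.1338, 0.2904]
tool_rot: [-180.0, -0.1, 57.8]
force: [1.0, 0.7, -0.8]
grip_width: 0.0872
grasp_force: 0.0
```

drive_tool(
  moves=[0,0,0,0,87,0,0,0,0,87,0,0,0,0,87],
)

```text
time_s: 5.42
tool_pos: [0.5078, -0.1334, 0.287]
tool_rot: [-179.8, 0.1, 57.8]
force: [0.3, -0.0, 0.9]
grip_width: 0.0873
grasp_force: 0.0
```

```bash
python3 -c "
from wr import *
wr();wr('w3')"
```

```text
lugs px [[170.0, 69.8], [454.9, 68.9]] [176 168] [[0.4591, 0.053, 0.06], [0.6866, -0.0898, 0.06]]
 hole [248.7  90.3] [242, 83, 14, 16, 170] [ 0.5132 -0.0053  0.0798] d 0.061
 hole [383.   90.5] [377, 83, 13, 16, 169] [ 0.6161 -0.0704  0.0798] d 0.061
wheel [ 0.5728 -0.0184] 57.88 lug dist 0.2685 plane slope in wheel x,y deg [4.86 0.  ]
holes dist 0.1217 bat rel mm [-19.5  -3.4] dyaw -0.22 top z 0.0798
tool in wheel mm [-132.    -6.1] z 0.28696268837109384 yaw 57.776306308748 F [ 0.32147475 -0.03825854  0.916018  ] t 5.425
lugs px [[169.8, 69.8], [454.4, 69.0]] [179 173] [[0.4591, 0.0531, 0.06], [0.6863, -0.0897, 0.06]]
 hole [248.6  90.4] [242, 83, 14, 16, 169] [ 0.5133 -0.0053  0.0798] d 0.061
 hole [382.8  90.5] [377, 83, 13, 16, 168] [ 0.6161 -0.0704  0.0797] d 0.061
wheel [ 0.5727 -0.0183] 57.85 lug dist 0.2684 plane slope in wheel x,y deg [4.87 0.  ]
holes dist 0.1217 bat rel mm [-19.5  -3.6] dyaw -0.19 top z 0.0798
tool in wheel mm [-131.9   -6.5] z 0.28705975031330383 yaw 57.77492021701255 F [-0.60024586  0.14599814 -0.87670358] t 5.475
```

drive_tool(
  moves=[0.6,0.6,0,-1,87,1.2,1.2,0,-2,87,1.8,1.8,0,-3,87,2.4,2.4,0,-4,87,2.8,2.85,0,-5,87],
)

```text
time_s: 6.15
tool_pos: [0.6661, -0.0986, 0.2867]
tool_rot: [-179.9, -0.0, 108.2]
force: [0.1, 1.1, 1.1]
grip_width: 0.0869
grasp_force: 0.0
```

drive_tool(
  moves=[0,0,0,-1,87,0,0,0,-2,87,0,0,0,-3,87,0,0,0,-4,87,0,0,0,-4,87],
)

```text
time_s: 6.78
tool_pos: [0.6648, -0.0996, 0.2876]
tool_rot: [-180.0, -0.1, 147.7]
force: [-1.1, 0.5, -0.7]
grip_width: 0.0873
grasp_force: 0.0
```

```bash
python3 -c "
from wr import *
wr('w4');print(env.get_obs()['qpos'])"
```

```text
Traceback (most recent call last):
  File "wr.py", line 22, in wr
    L=sorted([on(ce[i],.060) for i in idx],key=lambda q:q[0]);C=(L[0]+L[1])[:2]/2
                                                                      ~^^^
IndexError: list index out of range
```

drive_tool(
  moves=[0,0,1.4,0,87,0,0,2.8,0,87,0,0,4.2,0,87,0,0,5.4,0,87,0,0,5.55,0,87],
)

```text
time_s: 7.45
tool_pos: [0.6619, -0.0989, 0.0624]
tool_rot: [-179.8, -0.4, 147.6]
force: [0.2, -0.4, 0.7]
grip_width: 0.0871
grasp_force: 0.0
```

drive_tool(
  moves=[0.15,0,0,0,87,0.3,0,0,0,87,0.4,0,0,0,87,0.45,0,0,0,87,0.45,0,0,0,87],
)

```text
time_s: 8.07
tool_pos: [0.65, -0.0899, 0.0672]
tool_rot: [180.0, 0.0, 147.8]
force: [-0.3, -0.2, -0.5]
grip_width: 0.087
grasp_force: 0.0
```

drive_tool(
  moves=[0.04,0,0.03,0,87,0.08,0,0.03,0,87,0.12,0,0.03,0,87,0.16,0,0.03,0,87,0.19,0,0.03,0,87],
)

```text
time_s: 8.7
tool_pos: [0.6435, -0.0862, 0.0655]
tool_rot: [-180.0, 0.0, 147.8]
force: [1.4, -0.5, -1.4]
grip_width: 0.0871
grasp_force: 0.9
```

```bash
python3 -c "
from h import *
p,d=cap('wrist');cv2.imwrite('pics/w5.png',p[:,:,::-1]);o=env.get_obs();print(o['tool_pos'],o['force'])"
```

```text
[ 0.64329748 -0.08602218  0.06548803] [ 0.84901279 -1.33018919 -1.90869313]
```

View pics/w5.png

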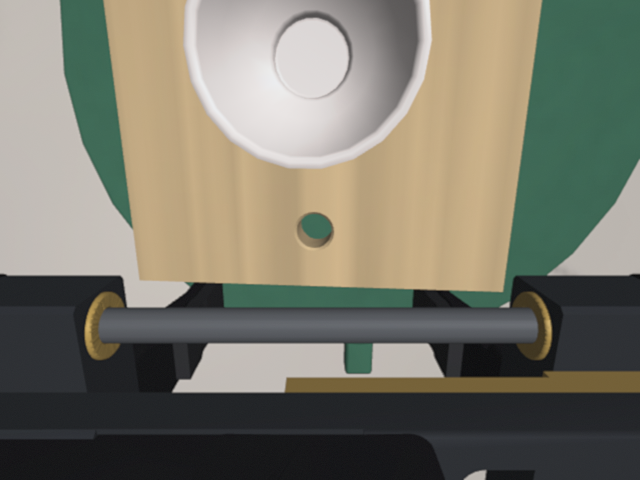

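drive_tool(
  moves=[-0.3,0,0,0,87,-0.4,0,-1.4,1,87,-0.4,0,-2.8,2,87,-0.4,0,-4.2,3,87,-0.4,0,-5.55,4,87],
)

```text
time_s: 9.38
tool_pos: [0.6571, -0.0947, 0.2898]
tool_rot: [180.0, -0.0, 107.5]
force: [-0.0, -0.0, -1.0]
grip_width: 0.0869
grasp_force: 0.0
```

```bash
python3 -c "
from h import *
from scipy.spatial.transform import Rotation as Ro
o=env.get_obs();y=np.radians(57.87);R=np.array([[np.cos(y),-np.sin(y)],[np.sin(y),np.cos(y)]])
t=np.array([.5727,-.0183])+R@[-.132,-.006]
print(o['tool_pos'],o['tool_rot'][2],Ro.from_euler('xyz',o['tool_rot'],degrees=True).inv().apply([*(t-o['tool_pos'][:2]),.288-o['tool_pos'][2]])/.04,(o['tool_rot'][2]-57.87)/10)"
```

```text
[ 0.65713732 -0.09467026  0.28977859] 107.45115622215691 [ 0.20061146 -3.85633811  0.04270947] 4.958115622215692
```

drive_tool(
  moves=[0.05,-0.8,0,1,87,0.1,-1.6,0,2,87,0.15,-2.4,0,3,87,0.2,-3.2,0,4,87,0.2,-3.85,0,4.95,87],
)

```text
time_s: 10.0
tool_pos: [0.507, -0.1346, 0.2879]
tool_rot: [-180.0, -0.0, 57.9]
force: [0.3, 0.2, 1.3]
grip_width: 0.0866
grasp_force: 0.0
```

drive_tool(
  moves=[0,0,0,0,87,0,0,0,0,87],
)

```text
time_s: 10.25
tool_pos: [0.5088, -0.1334, 0.2879]
tool_rot: [180.0, -0.0, 58.4]
force: [-0.5, 0.6, 0.0]
grip_width: 0.0869
grasp_force: 0.0
```

```bash
python3 -c "
from wr import *
wr('w6')"
```

```text
lugs px [[169.9, 69.3], [453.7, 72.3]] [165 161] [[0.4589, 0.0531, 0.06], [0.6862, -0.0899, 0.06]]
 hole [243.4  91.1] [237, 84, 13, 15, 162] [ 0.509  -0.003   0.0797] d 0.061
 hole [377.3  92.5] [371, 85, 14, 16, 171] [ 0.6122 -0.0679  0.0797] d 0.061
wheel [ 0.5725 -0.0184] 57.84 lug dist 0.2686 plane slope in wheel x,y deg [ 4.85 -0.  ]
holes dist 0.1219 bat rel mm [-19.5   1. ] dyaw -0.02 top z 0.0797
tool in wheel mm [-131.3   -7.2] z 0.28791867186817915 yaw 58.43677475119175 F [-0.52613069  0.6438591   0.03551673] t 10.25
```

Offset is now y +1.0 mm and dyaw 0. Next is the final push along x.

drive_tool(
  moves=[-0.3,-0.2,1.4,0.05,87,-0.3,-0.2,2.8,0.05,87,-0.3,-0.2,4.2,0.05,87,-0.3,-0.2,5.4,0.05,87,-0.3,-0.2,5.57,0.05,87],
)

```text
time_s: 10.92
tool_pos: [0.4925, -0.1396, 0.0616]
tool_rot: [-179.7, 0.3, 57.8]
force: [0.0, 0.1, 0.6]
grip_width: 0.0869
grasp_force: 0.0
```

drive_tool(
  moves=[0.2,0,0,0,87,0.4,0,0,0,87,0.6,0,0,0,87,0.75,0,0,0,87,0.75,0,0,0,87],
)

```text
time_s: 11.55
tool_pos: [0.5113, -0.1138, 0.0651]
tool_rot: [180.0, -0.0, 57.8]
force: [-0.2, 0.2, -0.2]
grip_width: 0.087
grasp_force: 0.0
```

drive_tool(
  moves=[0.1,0,0,0,87,0.2,0,0,0,87,0.3,0,0,0,87,0.4,0,0,0,87,0.48,0,0,0,87],
)

```text
time_s: 12.18
tool_pos: [0.5209, -0.0988, 0.0647]
tool_rot: [180.0, 0.0, 57.7]
force: [-1.6, -4.1, 1.2]
grip_width: 0.0871
grasp_force: 1.9
```

drive_tool(
  moves=[0.04,0,0,0,87,0.08,0,0,0,87,0.12,0,0,0,87,0.16,0,0,0,87,0.16,0,0,0,87],
)

```text
time_s: 12.8
tool_pos: [0.5249, -0.092, 0.0648]
tool_rot: [180.0, -0.1, 57.8]
force: [0.2, -0.5, -0.5]
grip_width: 0.0869
grasp_force: 0.0
```

```bash
python3 -c "
from wr import *
o=env.get_obs();print((np.array(o['tool_pos'])[:2]-[.5726,-.0184])@[.532,.847],o['force'])
wr('w7')" 2>&1 | tail -4
```

```text
-0.08768480621571594 [ 0.16641407 -0.54524835 -0.51896816]
lugs px [[4.3, 94.5], [635.1, 95.0]] [307 271] [[0.4624, 0.0505, 0.06], [0.6806, -0.0873, 0.06]]
wheel [ 0.5715 -0.0184] 57.74 lug dist 0.258 plane slope in wheel x,y deg [0.05 0.01]
tool in wheel mm [-87.1   0.1] z 0.0647636202014086 yaw 57.82704632078628 F [ 0.16641407 -0.54524835 -0.51896816] t 12.8
```

View pics/w7.png

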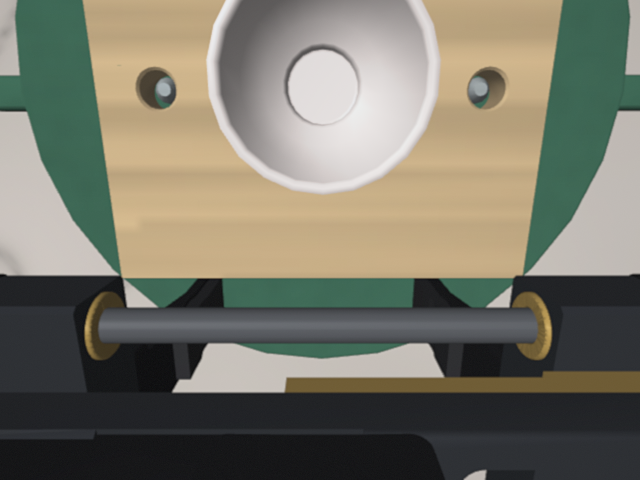

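The bat dropped: both pins show inside the holes at (165,90) and (479,90), and the slope is 0.05°. Backing away and checking.

drive_tool(
  moves=[-0.4,0,0,0,87,-0.9,0,0,0,87,-1.1,0,-1.4,0,87,-1.1,0,-2.8,0,87,-1.1,0,-4.2,0,87],
)

```text
time_s: 13.48
tool_pos: [0.4996, -0.1321, 0.2342]
tool_rot: [-180.0, -0.0, 57.6]
force: [1.1, 0.6, 0.9]
grip_width: 0.0869
grasp_force: 0.0
```

drive_tool(
  moves=[0,0,-1.3,0,87,0,0,-1.3,0,87,0,0,-1.3,0,87,0,0,-1.3,0,87],
)

```text
time_s: 13.98
tool_pos: [0.4998, -0.1305, 0.2831]
tool_rot: [-179.9, 0.1, 57.7]
force: [-0.7, -0.6, -0.9]
grip_width: 0.0871
grasp_force: 0.0
```

```bash
python3 -c "
from wr import *
wr('w8')"
```

```text
lugs px [[176.6, 67.0], [465.0, 65.9]] [178 177] [[0.4589, 0.0533, 0.06], [0.6863, -0.0897, 0.06]]
 hole [252.6  65. ] [246, 58, 14, 15, 156] [0.5204 0.0136 0.0736] d 0.062
 hole [388.2  64.8] [382, 58, 13, 15, 155] [ 0.6233 -0.0514  0.0735] d 0.062
wheel [ 0.5726 -0.0182] 57.85 lug dist 0.2687 plane slope in wheel x,y deg [0.05 0.  ]
holes dist 0.1217 bat rel mm [-0.9  0.3] dyaw -0.13 top z 0.0736
tool in wheel mm [-133.8    1.9] z 0.28311788132658355 yaw 57.728515603660874 F [-0.66527795 -0.57772316 -0.85087858] t 13.975
```

Flat, offset (-0.9, 0.3) mm, top at about 74 mm, which agrees with 75 mm nominal: seated.

```bash
python3 -c "
from cell import env
print(env.sign_off())"
```

```text
the job is handed in; nothing more can be done
None
```

The bat is seated flat over both pins (0.05° slope, within 1 mm of centre), the dish, jar, mug and brush tin were not touched, the arm is clear, and the job was handed in at about 14 s.

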